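# Take the pile apart and set each counter thing on its own stand

### The arm

A 6-joint arm with a two-finger parallel gripper is mounted at the origin on a cart in front of the work surface, level with it; the furniture and walls round the work are solid. World frame = base frame: x ahead of the robot, y to its left, z up, the work surface at z = 0. Lengths are in m, angles in rad, forces in N, time in s.
With the tool pointing down it reaches from about 0.275 to 0.875 m from the base axis. Payload 12.5 kg.
Tool frame: the origin (TCP) lies at the very end of the fingers, on their centre line; the grasp point (between the pads) lies 19 mm behind it; x points along the fingers, y is the direction in which the jaws open and shut, and the axes are right-handed (so a half turn about x gives the same grasp; the last joint's range is limited). The gripper opens to 85 mm and grips with 20 to 120 N. Pads are 22 mm wide; open, the fingers measure 114 mm over their backs; the gripper's body (76 mm by 85 mm) begins 54 mm behind the grasp point. The pads swing forward as they close: fully open they stand 13 mm farther back than shut.
Start: joints at [1.197, 0.351, 1.652, -0, 1.139, -0.085], TCP at [0.157, 0.527, 0.231] pointing down, gripper open.
Joint ranges: [-2.75, 2.75], [-0.79, 2.1], [0.01, 2.65], [-1.57, 4.71], [0.07, 3.14], [-2.87, 2.87]. Speed limits (rad/s): [2.22, 2.22, 2.79, 3.14, 3.14, 3.14].

### API

Orientations are given as a 3x3 rotation matrix whose columns are the frame's x, y, z axes.
In Python, from bench import manip gives the robot as it stands. Calls block until the motion is done:
- manip.move_ptp(position, orientation): joint-space move of the TCP to a pose.
- manip.move_l(position, attitude=None, max_speed=0.15): straight line of the TCP; attitude=None keeps the orientation; max_speed is the mean speed in m/s.
- manip.move_j(angles): joint-space move.
- manip.set_gripper(opening, effort=None): opening from 0.0 (shut) to 1.0 (fully open); effort is the grip in N (None keeps the last); returns when the fingers have stopped.
- manip.dwell(seconds).
- manip.inverse_kinematics(position, orientation): joint angles nearest the present ones, or None.
- manip.grab_frame(name): name is "scene" or "top" or "wrist"; returns (picture, depth): 420x560x3 uint8, red, green, blue; 420x560 float32, m along the optical axis (not along the pixel's ray), 0 where there is no reading.
- manip.get_calibration(name): a dict with "camera_matrix" (3x3 intrinsics, pixels), "R" (3x3) and "t" (3): a world point X has camera coordinates R X + t. Camera axes: x right, y down, z forward; pixel columns grow to the right and rows downward; lengths in m; the calibration is good to about 2 mm. A picture is of the moment at which its call begins: read the wrist's pose just before it. get_calibration takes no time and is no camera call; for the wrist camera it gives the pose at the moment of the call.
A pose or a line that the arm cannot do raises manip.Unreachable and nothing moves.
- manip.sign_off(): hands the job in, once; it reports no verdict.
Trained networks look in the newest picture that a camera, given by its name, has taken for a name from the list of things; names that differ only in an ending like _2 or _b are one class to them, and where a whole thing is asked for, a point or a joint stands for the part that bears it (a point fixed in the world has none). Each returns a list of dicts, best first, with "confidence" (0 to 1); they miss things now and then, are a little off and sometimes report something else, mostly with a low value. They report only what shows in the picture. A call takes as long as a camera call. They do not tell look-alikes from the thing itself.
- manip.look_for(camera, name): "at" ([x, y, z] in m, in world coordinates, good to about 4 mm: the middle of the surface that is visible of it).
Readings, each from a call of its own:
- manip.current_time(): time.
- manip.current_qpos(): joint angles.
- manip.current_joint_vel(): joint speeds.
- manip.current_joint_torque(): joint torques, N m.
- manip.current_ee_pos(): TCP position.
- manip.current_tcp_rot(): TCP orientation.
- manip.current_force(): force on the tool from outside, world axes, zero at the start.
- manip.current_ft_torque(): the same for the moment, N m.
- manip.current_grip_width(): opening from 0.0 (shut) to 1.0 (fully open).
Only numpy, scipy, OpenCV 4.12 (cv2) and the standard library are available. Lean on these libraries where they do the work, as an engineer would, in place of code of your own. Each camera call takes 0.05 s, during which the arm holds its last target.

### The job

Reach in through the open hatch of the shop front: the counter was wiped and three things were left in one pile: a soap carton, on it the round salve tin, and the wooden soap stamp on top. Take the pile apart and set each thing upright in the middle of the low wooden stand that has its outline, carton and stamp lying the same way as their stands. Tip nothing over, and leave the iron scale weight and the tea glass where they are.

Things in the scene. Friction and masses are not known exactly. Their poses are not given: they have to be found in the camera images.
- carton_mid (a point): small cardboard soap carton, 62 (x) x 92 (y) x 34 mm high, at the bottom of the pile, lying flat on the counter; this point is its centre, 17 mm above its underside. Grasp across x. 130 g
- tin_mid (a point): round flat tin of salve, diameter 63 mm, 30 mm high, lying flat on the middle of the carton; this point is its centre, 15 mm above its underside. 80 g
- stamp_mid (a point): wooden soap stamp standing on the tin: base block 36 (x) x 50 (y) mm and 24 mm high, thin neck, then a round turned knob of 32 mm diameter from 36 to 74 mm above the underside; this point is on the knob's axis, 37 mm above its underside (74 mm high in all). Grasp the knob. 140 g
- carton_stand: stand of the carton: the largest, oblong board of pale wood, 82 (x) x 112 (y) mm, with a 62 x 92 mm flush cork inlay; fixed on the counter. Origin: centre of its underside; its flat top is 8 mm above that
- tin_stand: stand of the tin: the round board of pale wood, diameter 83 mm, with a round flush cork inlay of 63 mm; fixed on the counter. Origin: centre of its underside; flat top 8 mm above
- stamp_stand: stand of the stamp: the smallest board of pale wood, 56 (x) x 70 (y) mm, with a 36 x 50 mm flush cork inlay; fixed on the counter. Origin: centre of its underside; flat top 8 mm above
- hatch_sill (a point): fixed: middle of the top of the hatch sill, a level wooden rail between robot and counter, 65 mm thick, top 130 mm above the counter, running along (0.5, 0.866). Above it the hatch is open, 0.63 m wide, with no lintel in reach. Solid posts stand at both ends; the right one (90 mm thick, about x 0.17, y -0.10) is close before the robot base: keep the arm left of it
- tea_glass: tea glass, 62 mm wide and 86 mm high, standing behind the work; origin at the centre of its underside; to be left alone
- weight: dark iron scale weight, round, 44 mm wide and 42 mm high with a knob on top, standing among the stands; origin at the centre of its underside; to be left alone
There are look-alikes about, which are no part of the job. What is shaped like the part that bears tin_mid but turquoise is not meant.

How it is judged:
At the end, for the whole second after the job is handed in: Each of the three things rests on its own stand, upright (tilt under 0.1 rad), its centre within 12 mm of the stand's centre seen from above and at resting height within 4 mm; carton and stamp lie along their stand within 0.2 rad, either way round (horizontal distance between carton_mid and carton_stand below 0.012 m and z of carton_mid in the frame of carton_stand between 0.021 and 0.029 m and angle between each of carton_mid, tin_mid, stamp_mid's own z axis and vertical below 0.1 rad and angle between the y axis of carton_mid and the y axis of carton_stand, either way round below 0.2 rad and horizontal distance between tin_mid and tin_stand below 0.012 m and z of tin_mid in the frame of tin_stand between 0.019 and 0.027 m and horizontal distance between stamp_mid and stamp_stand below 0.012 m and z of stamp_mid in the frame of stamp_stand between 0.041 and 0.049 m and angle between the y axis of stamp_mid and the y axis of stamp_stand, either way round below 0.2 rad); the robot touches nothing.
It fails at once if carton, tin or stamp is tipped over (angle between any of carton_mid, tin_mid, stamp_mid's own z axis and vertical above 0.6 rad).
It fails at once if the tea glass is disturbed (distance of tea_glass from where it was at the start of the episode above 0.015 m or angle between tea_glass's own z axis and vertical above 0.3 rad).
It fails at once if the scale weight is disturbed (distance of weight from where it was at the start of the episode above 0.015 m).
It also fails if it takes over 131 s, if anything falls off the work surface, if the arm or the gripper's body presses on something with over 40 N, if the wrist force passes 120 N, or if a joint passes its speed limit or range.

## Working session

There is one attempt and no reset: what is moved stays moved. The work goes in short steps, each a Python script; the robot and the scene stay as the last script left them, time stands still between calls to the robot, and variables do not carry over. Pictures are saved under pics/ and viewed, and the job is handed in when it is done.

```bash
ls; mkdir -p pics; python3 - <<'E'
from bench import manip
import cv2
for n in ("scene","top","wrist"):
    p,d=manip.grab_frame(n); cv2.imwrite(f"pics/{n}0.png",p[:,:,::-1])
    c=manip.get_calibration(n); print(n,c["camera_matrix"].round(0).tolist(),c["R"].round(3).tolist(),c["t"].round(3).tolist())
    for k in ["carton_mid","tin_mid","stamp_mid","carton_stand","tin_stand","stamp_stand","tea_glass","weight"]:
        print(k,[( [round(float(v),3) for v in r["at"]],round(r["confidence"],2)) for r in manip.look_for(n,k)])
print(manip.current_time())
E
```

```text
pics
scene [[434.0, 0.0, 270.0], [0.0, 434.0, 208.0], [0.0, 0.0, 1.0]] [[-0.931, -0.366, 0.002], [-0.283, 0.714, -0.64], [0.233, -0.596, -0.768]] [0.535, 0.181, 0.935]
carton_mid [([0.547, 0.117, 0.035], 0.63), ([0.577, 0.139, 0.08], 0.37)]
tin_mid [([0.438, -0.12, 0.031], 0.76), ([0.566, 0.141, 0.059], 0.7)]
stamp_mid [([0.577, 0.14, 0.081], 0.78), ([0.67, 0.062, 0.01], 0.18)]
carton_stand [([0.55, 0.117, 0.033], 0.74), ([0.442, 0.038, 0.009], 0.6)]
tin_stand [([0.67, 0.062, 0.011], 0.76)]
stamp_stand [([0.485, 0.175, 0.012], 0.7), ([0.668, 0.06, 0.012], 0.16)]
tea_glass [([0.709, -0.06, 0.059], 0.84), ([0.671, 0.063, 0.011], 0.2)]
weight [([0.553, 0.011, 0.03], 0.83)]
top [[543.0, 0.0, 279.0], [0.0, 543.0, 210.0], [0.0, 0.0, 1.0]] [[-0.014, -1.0, -0.028], [-0.994, 0.017, -0.11], [0.111, 0.026, -0.994]] [0.053, 0.541, 1.028]
carton_mid []
tin_mid [([0.577, 0.12, 0.062], 0.81), ([0.443, -0.133, 0.029], 0.74)]
stamp_mid [([0.579, 0.128, 0.083], 0.91)]
carton_stand [([0.441, 0.037, 0.003], 0.97)]
tin_stand [([0.675, 0.064, 0.01], 0.6)]
stamp_stand [([0.484, 0.172, 0.009], 0.78)]
tea_glass [([0.718, -0.067, 0.05], 0.55)]
weight [([0.544, -0.001, 0.032], 0.64)]
wrist [[316.0, 0.0, 276.0], [0.0, 316.0, 206.0], [0.0, 0.0, 1.0]] [[0.284, 0.959, 0.0], [0.923, -0.274, 0.272], [0.261, -0.077, -0.962]] [-0.551, -0.035, 0.378]
carton_mid []
tin_mid []
stamp_mid []
carton_stand []
tin_stand []
stamp_stand []
tea_glass []
weight []
1.35
```

View pics/scene0.png

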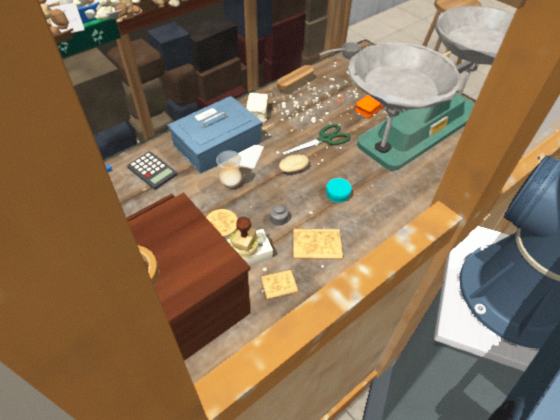

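View pics/top0.png

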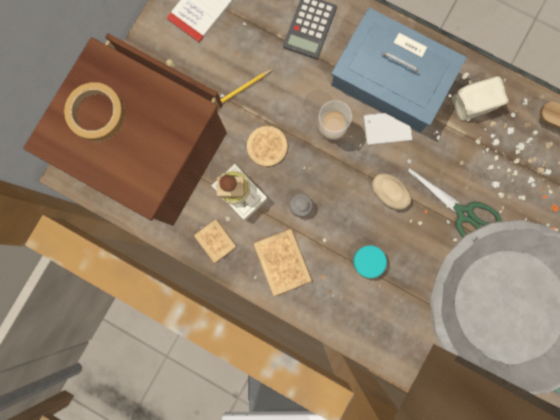

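The scene view shows the pile at about (247,240). The turquoise tin at (339,189) is the look-alike. The stands are at (318,243) for the carton, (222,222) for the tin and (280,284) for the stamp, and the weight is at (279,214). In the top view the pile is at (238,190), close beside a tall chest. Next I'll enlarge it and measure the geometry.

```bash
cat > h.py <<'E'
import numpy as np, cv2
from bench import manip
def cloud(n):
    p,d=manip.grab_frame(n); c=manip.get_calibration(n)
    K,R,t=map(np.array,(c["camera_matrix"],c["R"],c["t"]))
    v,u=np.mgrid[:420,:560]
    C=np.stack([(u-K[0,2])/K[0,0]*d,(v-K[1,2])/K[1,1]*d,d],-1)
    X=(C-t)@R; X[d<=0]=np.nan
    return p,d,X
def rot(a):  # tool down, jaw (y) axis at angle a in the xy plane
    y=np.array([np.cos(a),np.sin(a),0]); x=np.array([0,0,-1.]); return np.stack([x,y,np.cross(x,y)],1)
E
python3 - <<'E'
from h import *
p,d,X=cloud("top"); np.save("top.npy",X); cv2.imwrite("pics/topc.png",cv2.resize(p[90:310,170:410,::-1],None,fx=3,fy=2.7,interpolation=cv2.INTER_CUBIC)[:600,:800])
p2,d2,X2=cloud("scene"); np.save("scene.npy",X2); np.save("scenergb.npy",p2);np.save("toprgb.npy",p)
cv2.imwrite("pics/scenec.png",cv2.resize(p2[170:310,180:380,::-1],None,fx=4,fy=4,interpolation=cv2.INTER_CUBIC))
# height map
Z=X[...,2]
Zs=np.clip(np.nan_to_num(Z)/0.3,0,1)*255
cv2.imwrite("pics/z.png",cv2.applyColorMap(Zs.astype(np.uint8),cv2.COLORMAP_JET))
for (u,v) in [(228,184),(235,195),(245,205),(240,170),(255,208),(100,60),(150,200),(222,130),(160,215),(302,204),(335,120),(268,147),(215,241),(281,262),(40,230),(180,310),(300,390)]:
    print(u,v,X[v,u].round(3))
E
```

```text
228 184 [0.579 0.13  0.135]
235 195 [0.566 0.123 0.084]
245 205 [0.553 0.109 0.036]
240 170 [0.623 0.119 0.032]
255 208 [0.547 0.09  0.032]
100 60 [0.792 0.346 0.184]
150 200 [0.546 0.256 0.181]
222 130 [0.699 0.151 0.053]
160 215 [0.526 0.252 0.131]
302 204 [ 0.552 -0.001  0.042]
335 120 [ 0.714 -0.069  0.05 ]
268 147 [0.673 0.064 0.01 ]
215 241 [0.485 0.172 0.008]
281 262 [0.442 0.041 0.011]
40 230 [0.503 0.468 0.127]
180 310 [0.359 0.217 0.124]
300 390 [0.221 0.009 0.122]
```

View pics/topc.png

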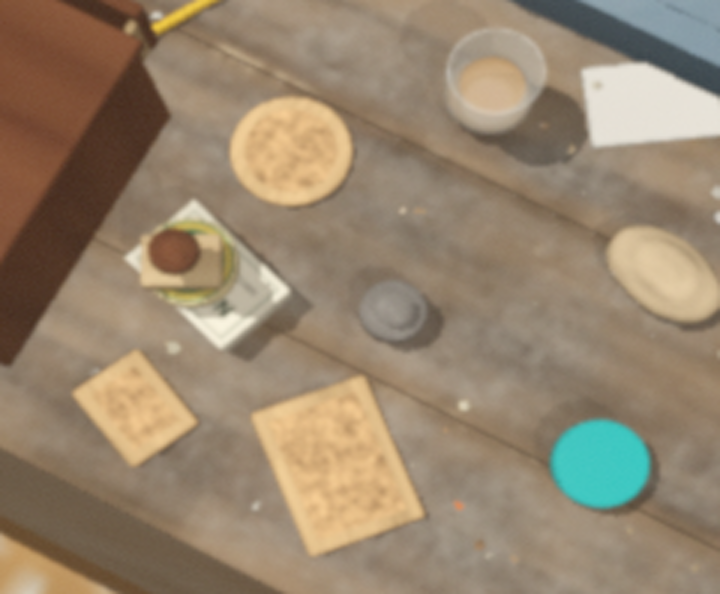

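View pics/scenec.png

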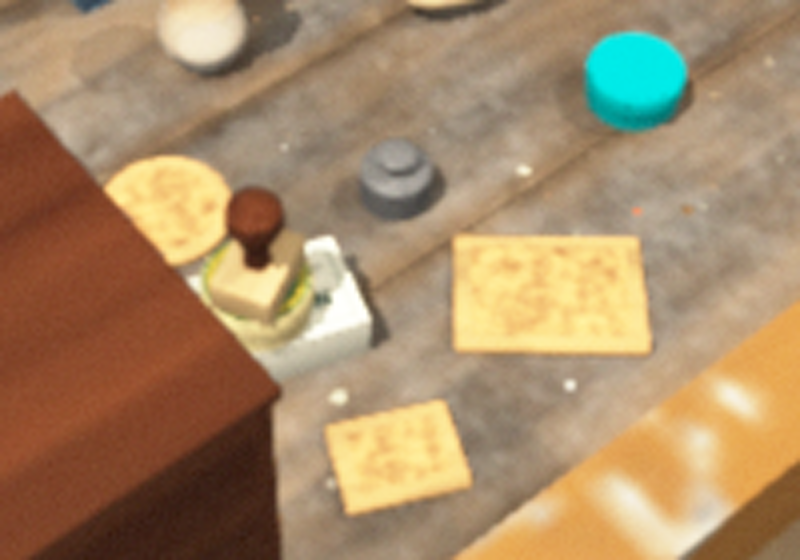

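View pics/z.png

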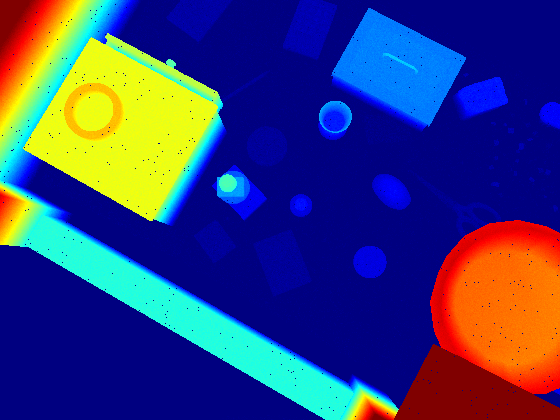

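```bash
cat > meas.py <<'E'
from h import *
def onplane(n,P,z):  # pixels -> world on plane z
    c=manip.get_calibration(n); K,R,t=map(np.array,(c["camera_matrix"],c["R"],c["t"]))
    r=np.c_[P,np.ones(len(P))]@np.linalg.inv(K).T@R; o=-R.T@t
    return (o+r*((z-o[2])/r[:,2])[:,None])[:,:2]
E
python3 - <<'E'
from meas import *
X=np.load("top.npy");p=np.load("toprgb.npy");X2=np.load("scene.npy");p2=np.load("scenergb.npy")
def seg(n,p,X,c,rad,z,kind):
    hsv=cv2.cvtColor(p,cv2.COLOR_RGB2HSV).astype(int)
    m=(np.hypot(X[...,0]-c[0],X[...,1]-c[1])<rad)
    if kind=="board": m&=(hsv[...,1]>85)&(hsv[...,2]>130)&(hsv[...,0]<28)&(abs(X[...,2]-.008)<.012)
    m=m.astype(np.uint8)
    k,l,s,_=cv2.connectedComponentsWithStats(m); i=1+np.argmax(s[1:,4])
    cs,_=cv2.findContours((l==i).astype(np.uint8),cv2.RETR_EXTERNAL,cv2.CHAIN_APPROX_NONE)
    P=onplane(n,cs[0][:,0].astype(float),z).astype(np.float32)*1000
    r=cv2.minAreaRect(P)
    return np.round(r[0],1),np.round(r[1],1),round(r[2],1),cv2.minEnclosingCircle(P)
for n,pp,XX in (("top",p,X),("scene",p2,X2)):
    for nm,c,rad in (("carton",(.442,.038),.09),("tin",(.673,.063),.06),("stamp",(.485,.174),.06)):
        print(n,nm,seg(n,pp,XX,c,rad,.008,"board"))
# chest right edge
m=(abs(X[...,2]-.183)<.01); m[:, 230:]=0
P=X[m][:,:2]; P=P[(P[:,0]>.4)&(P[:,1]<.5)]
h=cv2.convexHull((P*1000).astype(np.float32))[:,0]; print("chest hull",cv2.approxPolyDP(h,8,True)[:,0].round())
# pile layers
for lo,hi,nm in ((.026,.040,"carton"),(.058,.070,"tin"),(.080,.095,"base"),(.10,.15,"knob")):
    m=(X[...,2]>lo)&(X[...,2]<hi)&(np.hypot(X[...,0]-.577,X[...,1]-.125)<.08)&(X[...,1]<.175)
    Q=X[m]; r=cv2.minAreaRect((Q[:,:2]*1000).astype(np.float32))
    print(nm,len(Q),np.round(r[0],1),np.round(r[1],1),round(r[2],1),Q[:,2].max().round(3),np.median(Q,0).round(3))
E
```

```text
top carton (array([460.3,  34.4]), array([142.8, 104.6]), 21.0, ((453.3518981933594, 43.572811126708984), 76.68389129638672))
top tin (array([679.9,  64.6]), array([82.8, 91.4]), 62.9, ((679.5161743164062, 58.4748649597168), 50.2985954284668))
top stamp (array([486.6, 172.7]), array([72.4, 57.9]), 36.1, ((486.5092468261719, 172.83407592773438), 42.99001693725586))
scene carton (array([463. ,  28.7]), array([145.3, 130.5]), 21.6, ((452.0555725097656, 37.07597732543945), 80.0416030883789))
scene tin (array([671.4,  56.7]), array([ 61.1, 100.3]), 59.9, ((676.0049438476562, 63.361263275146484), 51.6257209777832))
scene stamp (array([485. , 176.3]), array([76.7, 66.7]), 31.0, ((484.87060546875, 176.697265625), 44.89467239379883))
chest hull [[907. 379.]
 [700. 499.]
 [476. 500.]
 [513. 255.]
 [706. 143.]
 [743. 160.]]
carton 640 [580.2 121.3] [92.5 62. ] 42.4 0.039 [0.561 0.103 0.034]
tin 303 [585.1 126.3] [55.3 62.6] 85.5 0.069 [0.58  0.122 0.063]
base 287 [582.8 132.7] [49.2 35.9] 89.4 0.09 [0.576 0.121 0.085]
knob 252 [582.8 132.1] [29.6 30.6] 88.5 0.139 [0.581 0.132 0.132]
```

```bash
python3 - <<'E'
from meas import *
X=np.load("top.npy");p=np.load("toprgb.npy");X2=np.load("scene.npy");p2=np.load("scenergb.npy")
out=[]
for n,pp,XX in (("top",p,X),("scene",p2,X2)):
    hsv=cv2.cvtColor(pp,cv2.COLOR_RGB2HSV).astype(int)
    for nm,c,rad in (("carton",(.442,.038),.08),("tin",(.673,.063),.055),("stamp",(.485,.174),.055)):
        m=(np.hypot(XX[...,0]-c[0],XX[...,1]-c[1])<rad)&(hsv[...,1]>105)&(hsv[...,2]>165)&(hsv[...,0]<28)
        m=cv2.morphologyEx(m.astype(np.uint8),cv2.MORPH_CLOSE,np.ones((5,5)))
        m=cv2.morphologyEx(m,cv2.MORPH_OPEN,np.ones((5,5)))
        cs,_=cv2.findContours(m,cv2.RETR_EXTERNAL,cv2.CHAIN_APPROX_NONE); c=max(cs,key=cv2.contourArea)
        P=onplane(n,c[:,0].astype(float),.008).astype(np.float32)*1000
        r=cv2.minAreaRect(P); M=cv2.moments(P.reshape(-1,1,2))
        print(n,nm,np.round(r[0],1),np.round(r[1],1),round(r[2],1),"centroid",round(M['m10']/M['m00'],1),round(M['m01']/M['m00'],1),cv2.minEnclosingCircle(P))
        cv2.drawContours(pp,[c],-1,(255,0,0),1)
cv2.imwrite("pics/seg.png",np.hstack([cv2.resize(p[100:310,180:330,::-1],None,fx=2.6,fy=2.6),cv2.resize(p2[170:380,200:350,::-1],None,fx=2.6,fy=2.6)]))
E
```

```text
top carton [443.2  39.5] [88.5 59.9] 20.8 centroid 442.6 38.5 ((443.647705078125, 38.28656005859375), 48.81642532348633)
top tin [677.6  68.2] [56.6 53.5] 88.9 centroid 676.9 67.8 ((676.8994140625, 67.20296478271484), 30.380355834960938)
top stamp [487.  173.6] [46.6 33.1] 29.5 centroid 486.7 173.0 ((487.7528381347656, 171.58465576171875), 24.447677612304688)
scene carton [440.5  43.1] [111.8  85. ] 19.5 centroid 441.7 44.0 ((442.0780029296875, 41.32338333129883), 67.84029388427734)
scene tin [668.9  59.1] [59.2 87.2] 58.8 centroid 671.3 62.0 ((674.942138671875, 68.69048309326172), 43.86539840698242)
scene stamp [485.3 175.2] [71.1 58.2] 35.8 centroid 485.0 175.6 ((484.87188720703125, 176.821533203125), 42.959041595458984)
```

View pics/seg.png

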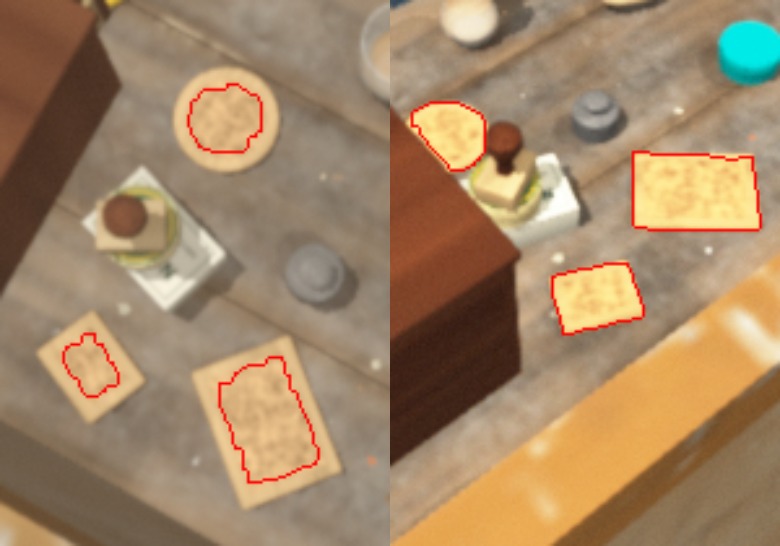

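```bash
python3 - <<'E'
from meas import *
print(manip.current_tcp_rot().round(2).tolist(), manip.current_ee_pos().round(3),manip.current_time())
c=manip.get_calibration("wrist");o=-c["R"].T@c["t"]; T=manip.current_tcp_rot()
print("cam in tool",(T.T@(o-manip.current_ee_pos())).round(3),"fwd in tool",(T.T@c["R"][2]).round(2))
D=np.radians
for nm,P in (("pick stamp",(.583,.132,.10)),("place stamp",(.486,.174,.045)),("tin",(.581,.124,.036)),("tinp",(.675,.066,.01)),("cart",(.580,.121,.006)),("cartp",(.442,.041,.014))):
    print(nm)
    for a in range(-180,180,30):
        q=manip.inverse_kinematics(list(P),rot(D(a)))
        print("  ",a,None if q is None else np.round(q,2))
# right post extent from clouds
for f in ("top.npy","scene.npy"):
    X=np.load(f); m=(X[...,2]>.16)&(X[...,0]<.35)&(X[...,0]>.05)&(abs(X[...,1]+.1)<.12)
    Q=X[m]; print(f,len(Q), Q.min(0).round(3) if len(Q) else '',Q.max(0).round(3) if len(Q) else '')
E
```

```text
[[-0.0, 0.28, 0.96], [-0.0, 0.96, -0.28], [-1.0, -0.0, -0.0]] [0.157 0.527 0.231] 1.45
cam in tool [-0.142  0.001 -0.07 ] fwd in tool [0.96 0.   0.27]
pick stamp
   -180 None
   -150 [ 0.14  0.59  1.63 -0.    0.92  2.76]
   -120 [ 0.14  0.59  1.63 -0.    0.92  2.24]
   -90 [ 0.14  0.59  1.63 -0.    0.92  1.72]
   -60 [ 0.14  0.59  1.63 -0.    0.92  1.19]
   -30 [ 0.14  0.59  1.63 -0.    0.92  0.67]
   0 [ 0.14  0.59  1.63 -0.    0.92  0.14]
   30 [ 0.14  0.59  1.63 -0.    0.92 -0.38]
   60 [ 0.14  0.59  1.63 -0.    0.92 -0.9 ]
   90 [ 0.14  0.59  1.63 -0.    0.92 -1.43]
   120 [ 0.14  0.59  1.63 -0.    0.92 -1.95]
   150 [ 0.14  0.59  1.63 -0.    0.92 -2.47]
place stamp
   -180 None
   -150 None
   -120 [ 0.25  0.57  1.87 -0.    0.7   2.35]
   -90 [ 0.25  0.57  1.87 -0.    0.7   1.82]
   -60 [ 0.25  0.57  1.87 -0.    0.7   1.3 ]
   -30 [ 0.25  0.57  1.87 -0.    0.7   0.78]
   0 [ 0.25  0.57  1.87 -0.    0.7   0.25]
   30 [ 0.25  0.57  1.87 -0.    0.7  -0.27]
   60 [ 0.25  0.57  1.87 -0.    0.7  -0.79]
   90 [ 0.25  0.57  1.87 -0.    0.7  -1.32]
   120 [ 0.25  0.57  1.87 -0.    0.7  -
[... 1508 characters left out ...]
3  1.67 -0.    0.74 -1.97]
   150 [ 0.13  0.73  1.67 -0.    0.74 -2.49]
cartp
   -180 None
   -150 [-0.01  0.54  2.06 -0.    0.54  2.61]
   -120 [-0.01  0.54  2.06 -0.    0.54  2.08]
   -90 [-0.01  0.54  2.06 -0.    0.54  1.56]
   -60 [-0.01  0.54  2.06 -0.    0.54  1.03]
   -30 [-0.01  0.54  2.06 -0.    0.54  0.51]
   0 [-0.01  0.54  2.06 -0.    0.54 -0.01]
   30 [-0.01  0.54  2.06 -0.    0.54 -0.54]
   60 [-0.01  0.54  2.06 -0.    0.54 -1.06]
   90 [-0.01  0.54  2.06 -0.    0.54 -1.58]
   120 [-0.01  0.54  2.06 -0.    0.54 -2.11]
   150 [-0.01  0.54  2.06 -0.    0.54 -2.63]
top.npy 7124 [ 0.185 -0.22   0.16 ] [ 0.35  -0.067  0.799]
scene.npy 14720 [ 0.068 -0.22   0.16 ] [0.35  0.02  0.566]
```

```bash
python3 - <<'E'
from meas import *
D=np.radians
R=rot(D(130))
q=manip.inverse_kinematics([.30,.30,.33],R); print(q)
manip.move_ptp([.30,.30,.33],R)
manip.move_l([.53,.10,.32],R,max_speed=.25)
print(manip.current_ee_pos().round(3),manip.current_force().round(1),manip.current_time())
p,d,X=cloud("wrist"); np.savez("w1.npz",p=p,X=X); cv2.imwrite("pics/w1.png",p[:,:,::-1])
for k in ["carton_stand","tin_stand","stamp_stand","stamp_mid","tin_mid"]:
    print(k,[( [round(float(v),3) for v in r["at"]],round(r["confidence"],2)) for r in manip.look_for("wrist",k)])
p,d=manip.grab_frame("scene"); cv2.imwrite("pics/s1.png",p[:,:,::-1])
E
```

```text
[ 6.75575986e-01  1.79979449e-02  1.81071287e+00 -4.44089210e-16
  1.31288184e+00 -1.59335204e+00]
[0.529 0.101 0.32 ] [-0.4  0.1  0.4] 4.1667
carton_stand [([0.435, 0.033, 0.006], 0.62)]
tin_stand [([0.672, 0.064, 0.009], 0.84), ([0.557, 0.097, 0.035], 0.73)]
stamp_stand [([0.488, 0.172, 0.009], 0.92)]
stamp_mid [([0.575, 0.127, 0.087], 0.94), ([0.716, -0.069, 0.056], 0.27), ([0.564, 0.117, 0.061], 0.16)]
tin_mid [([0.457, -0.115, 0.03], 0.82), ([0.563, 0.117, 0.063], 0.81), ([0.715, -0.071, 0.059], 0.55), ([0.488, 0.173, 0.008], 0.23)]
```

View pics/w1.png

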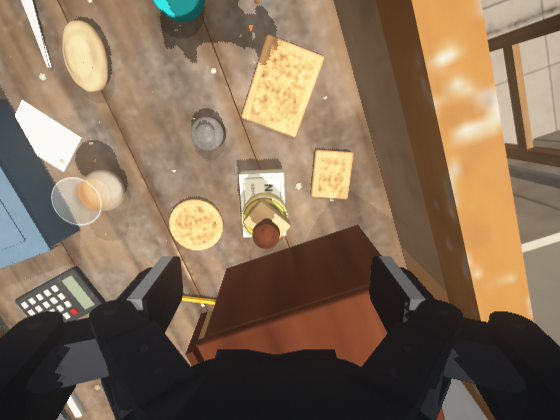

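View pics/s1.png

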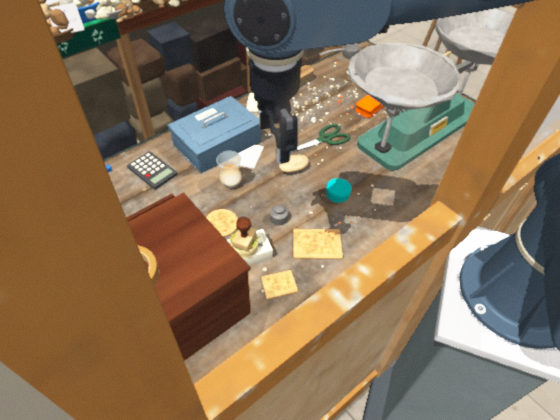

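The wrist view shows all three stands: carton (284,87), stamp (332,174) and tin (196,224). It also shows the pile at (264,212) and the weight at (208,133). I'll segment this one.

```bash
cat >> meas.py <<'E'
def boards(n,p,X,names=("carton","tin","stamp"),dbg=None):
    hsv=cv2.cvtColor(p,cv2.COLOR_RGB2HSV).astype(int); pp=p.copy()
    for nm,c,rad in (("carton",(.442,.038),.085),("tin",(.675,.063),.055),("stamp",(.485,.174),.055)):
        if nm not in names: continue
        m=(np.hypot(X[...,0]-c[0],X[...,1]-c[1])<rad)&(hsv[...,1]>100)&(hsv[...,2]>175)&(hsv[...,0]<28)&(X[...,2]<.02)
        m=cv2.morphologyEx(m.astype(np.uint8),cv2.MORPH_CLOSE,np.ones((7,7)))
        m=cv2.morphologyEx(m,cv2.MORPH_OPEN,np.ones((5,5)))
        cs,_=cv2.findContours(m,cv2.RETR_EXTERNAL,cv2.CHAIN_APPROX_NONE); c=max(cs,key=cv2.contourArea)
        P=onplane(n,c[:,0].astype(float),.008).astype(np.float32)*1000
        r=cv2.minAreaRect(P); M=cv2.moments(P.reshape(-1,1,2))
        print(n,nm,np.round(r[0],1),np.round(r[1],1),round(r[2],1),"centroid",round(M['m10']/M['m00'],1),round(M['m01']/M['m00'],1))
        cv2.drawContours(pp,[c],-1,(255,0,0),1)
    if dbg: cv2.imwrite(dbg,pp[:,:,::-1])
def layers(X,L,c=(.58,.125),rad=.08):
    for lo,hi,nm in L:
        m=(X[...,2]>lo)&(X[...,2]<hi)&(np.hypot(X[...,0]-c[0],X[...,1]-c[1])<rad)
        m=cv2.morphologyEx(m.astype(np.uint8),cv2.MORPH_OPEN,np.ones((2,2)))>0
        Q=X[m]
        if len(Q)<20: print(nm,len(Q)); continue
        r=cv2.minAreaRect((Q[:,:2]*1000).astype(np.float32))
        print(nm,len(Q),np.round(r[0],1),np.round(r[1],1),round(r[2],1),"z",np.percentile(Q[:,2],[5,50,95]).round(3),"med",np.median(Q,0).round(3))
E
python3 - <<'E'
from meas import *
f=np.load("w1.npz");p,X=f["p"],f["X"]
boards("wrist",p,X,dbg="pics/w1b.png")
layers(X,((.026,.040,"carton"),(.055,.070,"tin"),(.080,.095,"base"),(.10,.15,"knob")))
layers(X,((.03,.06,"weight"),),(.55,0),.04)
E
```

```text
wrist carton [444.2  35.5] [111.7  89.1] 20.3 centroid 444.3 37.9
wrist tin [675.5  62.5] [74.9 85. ] 53.8 centroid 675.3 64.2
wrist stamp [486.7 171.5] [69.7 55. ] 35.7 centroid 486.7 171.4
carton 1140 [586.8 125.7] [105.  66.] 42.8 z [nan nan nan] med [nan nan nan]
tin 548 [584.3 131.1] [63.1 58.8] 51.7 z [nan nan nan] med [nan nan nan]
base 657 [586.4 145.4] [73.7 42.7] 89.4 z [nan nan nan] med [nan nan nan]
knob 624 [603.9 152.9] [86.9 32.9] 39.4 z [nan nan nan] med [nan nan nan]
weight 318 [553.8   1.9] [26.6 23.5] 33.1 z [0.029 0.041 0.043] med [0.552 0.002 0.041]
```

View pics/w1b.png

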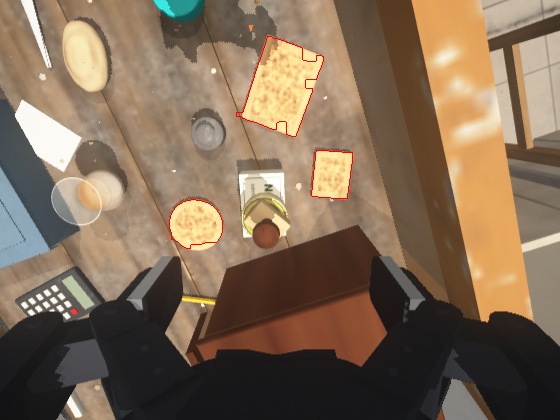

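```bash
python3 - <<'E'
from meas import *
f=np.load("w1.npz");X=f["X"].copy(); 
m=np.isfinite(X).all(-1); X[~m]=0
print("wrist");layers(X,((.055,.070,"tin"),(.080,.095,"base"),(.10,.15,"knob"),(.12,.136,'k2')),(.583,.132),.04)
for n in("top","scene"):
    X=np.load(n+".npy");X[~np.isfinite(X).all(-1)]=0;print(n);layers(X,((.055,.070,"tin"),(.080,.095,"base"),(.10,.15,"knob"),(.115,.13,'k2')),(.583,.132),.04)
E
```

```text
wrist
tin 548 [317.1  56.4] [640.4  69.3] 16.3 z [0.06  0.063 0.077] med [0.566 0.119 0.063]
base 657 [313.5  59. ] [634.   71.7] 17.1 z [0.082 0.085 0.09 ] med [0.575 0.123 0.085]
knob 624 [326.8  68.9] [665.8  53.9] 16.5 z [0.    0.131 0.135] med [0.58  0.132 0.131]
k2 594 [326.7  69. ] [665.8  53.5] 16.5 z [0.    0.131 0.135] med [0.581 0.132 0.131]
top
tin 308 [304.8  81. ] [628.   59.2] 9.5 z [0.033 0.063 0.078] med [0.577 0.118 0.063]
base 283 [582.1 131.8] [48.  34.6] 90.0 z [0.067 0.085 0.088] med [0.574 0.12  0.085]
knob 252 [581.8 131.2] [27.7 28.6] 87.5 z [0.085 0.132 0.136] med [0.58  0.13  0.132]
k2 27 [576.2 126.7] [12.2 29. ] 38.4 z [0.083 0.087 0.125] med [0.572 0.127 0.087]
scene
tin 208 [579.8 131.6] [64.9 57.2] 32.6 z [0.041 0.062 0.083] med [0.567 0.144 0.062]
base 256 [580.  116.7] [82.2 33.3] 89.5 z [0.075 0.084 0.087] med [0.574 0.141 0.084]
knob 195 [601.9  91. ] [ 33.9 125. ] 24.0 z [0.083 0.129 0.135] med [0.578 0.138 0.129]
k2 78 [600.   95.4] [ 33.9 115.6] 24.0 z [-0.     0.121  0.129] med [0.577 0.143 0.121]
```

```bash
python3 - <<'E'
from meas import *
R=rot(np.radians(130))
manip.set_gripper(.75,30)
manip.move_l([.582,.132,.20],R,max_speed=.2)
p,d=manip.grab_frame("wrist"); cv2.imwrite("pics/w2.png",p[:,:,::-1])
manip.move_l([.582,.132,.104],R,max_speed=.08)
print(manip.current_ee_pos().round(4),manip.current_force().round(1),manip.current_time())
p,d=manip.grab_frame("wrist"); cv2.imwrite("pics/w3.png",p[:,:,::-1])
p,d=manip.grab_frame("scene"); cv2.imwrite("pics/s3.png",cv2.resize(p[60:310,130:430,::-1],None,fx=2.5,fy=2.4))
E
```

```text
[0.5823 0.132  0.1045] [ 1.4 -0.9 -0.6] 7.0917
```

View pics/w3.png

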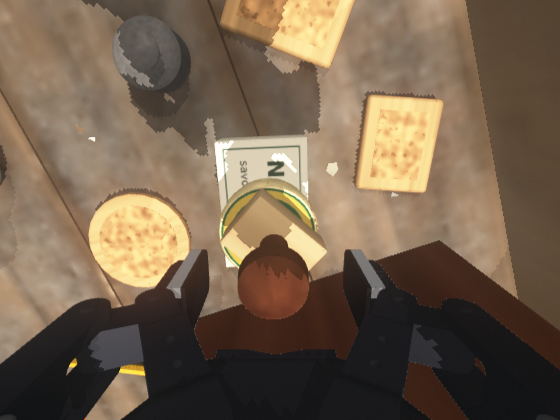

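View pics/s3.png

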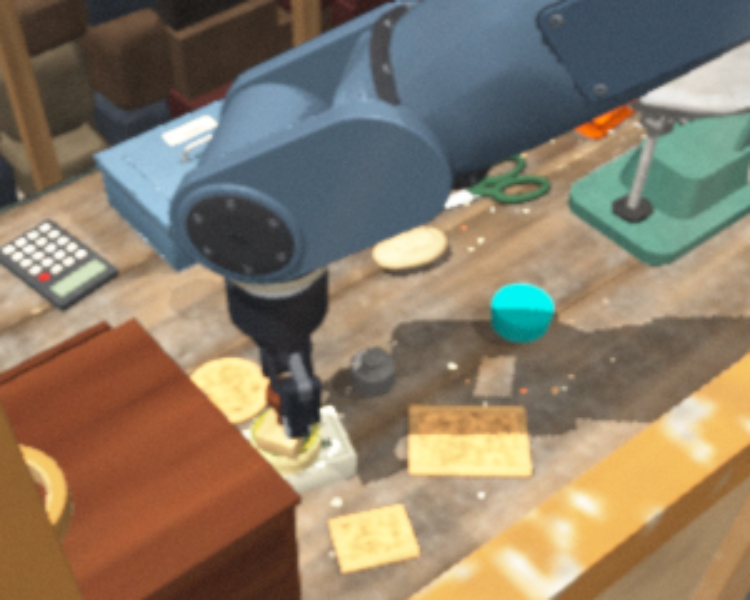

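The knob, at (273,283), sits centred between the pads, which are at (207,275) and (346,275). I'll grip it and lift.

```bash
python3 - <<'E'
from meas import *
R=rot(np.radians(130))
manip.set_gripper(0,30)
print("w",manip.current_grip_width(),manip.current_ee_pos().round(4),manip.current_force().round(1))
manip.move_l([.582,.132,.13],R,max_speed=.06)
manip.move_l([.55,.11,.24],R,max_speed=.15)
print(manip.current_grip_width(),manip.current_force().round(1),manip.current_time())
p,d,X=cloud("wrist"); np.savez("w4.npz",p=p,X=X); cv2.imwrite("pics/w4.png",p[:,:,::-1])
m=np.isfinite(X).all(-1); X[~m]=0
layers(X,((.026,.040,"carton"),(.055,.070,"tin")),(.58,.12),.07)
for n in("top",):
    p,d,X=cloud(n);cv2.imwrite("pics/t4.png",p[:,:,::-1]);X[~np.isfinite(X).all(-1)]=0;layers(X,((.026,.040,"carton"),(.055,.070,"tin")),(.58,.12),.07)
E
```

```text
w 0.338605928199288 [0.5823 0.132  0.1043] [ 0.6 -0.4  3.7]
0.33875167514687715 [-0.3 -0.2 -2.3] 9.1167
carton 1670 [304.7  40.2] [609.6  78.8] 14.9 z [0.032 0.034 0.037] med [0.557 0.1   0.034]
tin 172 [553.6 120.7] [55.7 63.9] 19.6 z [0.056 0.062 0.204] med [0.557 0.126 0.062]
carton 82 [281.4  38.9] [565.2  56.7] 13.6 z [0.031 0.035 0.581] med [0.545 0.115 0.035]
tin 0
```

View pics/w4.png

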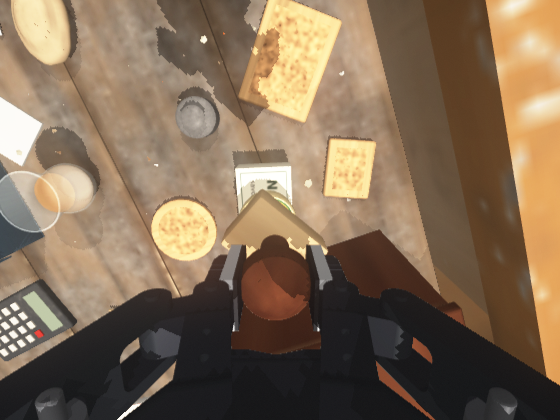

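```bash
python3 - <<'E'
from meas import *
f=np.load("w4.npz"); boards("wrist",f["p"],f["X"])
R=rot(np.radians(76.5))
q=manip.inverse_kinematics([.4865,.1725,.16],R);print(np.round(q,2))
manip.move_l([.4865,.1725,.16],R,max_speed=.12)
p,d,X=cloud("wrist"); cv2.imwrite("pics/w5.png",p[:,:,::-1]);
manip.move_l([.4865,.1725,.065],R,max_speed=.08)
print(manip.current_ee_pos().round(4),manip.current_force().round(1),manip.current_time())
p,d,X=cloud("wrist"); np.savez("w6.npz",p=p,X=X);cv2.imwrite("pics/w6.png",p[:,:,::-1]);
E
```

```text
wrist carton [441.3  39.2] [113.6  80.8] 21.1 centroid 446.4 33.8
wrist tin [672.2  63.8] [71.9 78.8] 30.2 centroid 675.4 63.1
wrist stamp [486.1 171.9] [69.4 55. ] 36.1 centroid 488.7 172.1
[ 0.25  0.38  1.81 -0.    0.95 -1.08]
[0.4868 0.1726 0.0655] [ 0.6 -0.3 -0.8] 11.75
```

View pics/w6.png

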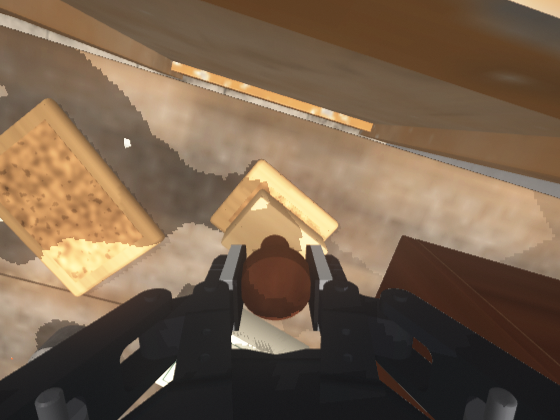

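```bash
cat >> meas.py <<'E'
def lower(x,y,z0,zmin,R,step=.001,thr=4):
    f0=manip.current_force()[2]; z=z0
    while z>zmin:
        z-=step; manip.move_l([x,y,z],R,max_speed=.02)
        f=manip.current_force()[2]
        if abs(f-f0)>thr: break
    print("lower end z",round(z,4),"df",round(float(f-f0),1),manip.current_ee_pos().round(4)); return z
E
python3 - <<'E'
from meas import *
R=rot(np.radians(76.5))
manip.move_l([.4865,.1725,.053],R,max_speed=.05)
z=lower(.4865,.1725,.053,.046,R)
manip.set_gripper(.6)
manip.dwell(.2)
manip.move_l([.4865,.1725,.16],R,max_speed=.12)
print(manip.current_force().round(1),manip.current_time())
p,d,X=cloud("wrist"); np.savez("w7.npz",p=p,X=X);cv2.imwrite("pics/w7.png",p[:,:,::-1]);
X[~np.isfinite(X).all(-1)]=0;layers(X,((.028,.036,"base"),(.06,.09,"knob")),(.4865,.1725),.05)
print(manip.look_for("wrist","stamp_mid")[:2])
E
```

```text
lower end z 0.049 df 5.2 [0.4867 0.1725 0.0492]
[ 0.1 -1.   0.6] 14.8083
base 1067 [262.6  79.5] [546.5  49.8] 22.1 z [0.028 0.029 0.031] med [0.476 0.173 0.029]
knob 1345 [260.2  99.4] [555.3  45.5] 16.2 z [0.063 0.076 0.08 ] med [0.484 0.174 0.076]
[{'at': [0.478, 0.1712, 0.0679], 'confidence': 0.96}]
```

View pics/w7.png

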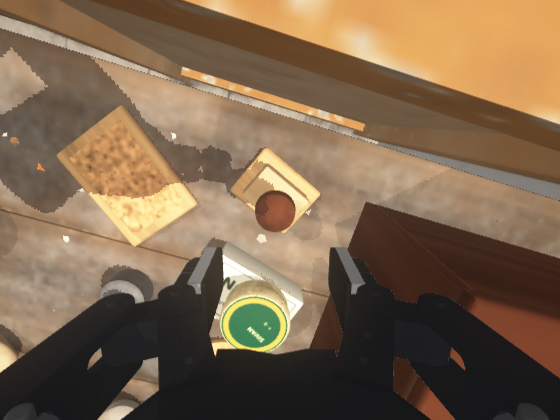

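```bash
sed -i 's/m=cv2.morphologyEx(m.astype(np.uint8),cv2.MORPH_OPEN,np.ones((2,2)))>0/m\&=cv2.morphologyEx(m.astype(np.uint8),cv2.MORPH_OPEN,np.ones((3,3)))>0/' meas.py
python3 - <<'E'
from meas import *
f=np.load("w7.npz");layers(f["X"],((.027,.036,"base"),(.06,.09,"knob")),(.4865,.1725),.05)
R=rot(np.radians(132))
manip.set_gripper(1.0)
manip.move_l([.53,.10,.24],R,max_speed=.15)
p,d,X=cloud("wrist"); np.savez("w8.npz",p=p,X=X);cv2.imwrite("pics/w8.png",p[:,:,::-1])
layers(X,((.028,.040,"carton"),(.058,.070,"tin")),(.58,.12),.07)
layers(X,((.028,.036,"base"),(.06,.09,"knob")),(.4865,.1725),.05)
p,d,X=cloud("scene"); layers(X,((.028,.040,"carton"),(.058,.070,"tin")),(.58,.12),.07)
E
```

```text
base 1106 [486.4 172.6] [49.8 35.9] 36.1 z [0.028 0.029 0.031] med [0.476 0.173 0.029]
knob 1338 [485.7 172.4] [30.3 30.2] 55.7 z [0.067 0.076 0.08 ] med [0.483 0.173 0.076]
carton 1653 [580.4 120.8] [92.8 61.6] 42.4 z [0.032 0.034 0.035] med [0.558 0.1   0.034]
tin 2467 [585.2 129.6] [61.7 62.3] 41.4 z [0.061 0.063 0.064] med [0.584 0.128 0.063]
base 700 [486.5 172. ] [49.1 35.3] 36.6 z [0.028 0.029 0.031] med [0.481 0.164 0.029]
knob 787 [486.5 171.2] [30.5 30.2] 45.0 z [0.066 0.076 0.08 ] med [0.486 0.168 0.076]
carton 276 [549.2 101.4] [38.6 70.8] 16.7 z [0.031 0.033 0.036] med [0.551 0.107 0.033]
tin 529 [583.1 130. ] [60.8 61.7] 60.3 z [0.06  0.063 0.065] med [0.584 0.131 0.063]
```

View pics/w8.png

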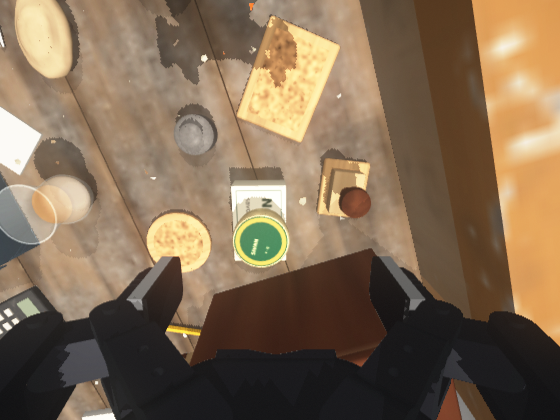

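```bash
python3 - <<'E'
from meas import *
R=rot(np.radians(132))
manip.move_l([.5845,.129,.10],R,max_speed=.15)
manip.move_l([.5845,.129,.037],R,max_speed=.06)
print(manip.current_ee_pos().round(4),manip.current_force().round(1))
p,d=manip.grab_frame("wrist"); cv2.imwrite("pics/w9.png",p[:,:,::-1])
manip.set_gripper(0,25)
print("w",manip.current_grip_width(),manip.current_ee_pos().round(4),manip.current_force().round(1),manip.current_time())
p,d=manip.grab_frame("wrist"); cv2.imwrite("pics/w10.png",p[:,:,::-1])
E
```

```text
[0.5848 0.129  0.0374] [ 0.6 -0.5 -0.8]
w 0.7322593643889513 [0.5847 0.129  0.0375] [-1.1 -1.   5.9] 19.325
```

View pics/w10.png

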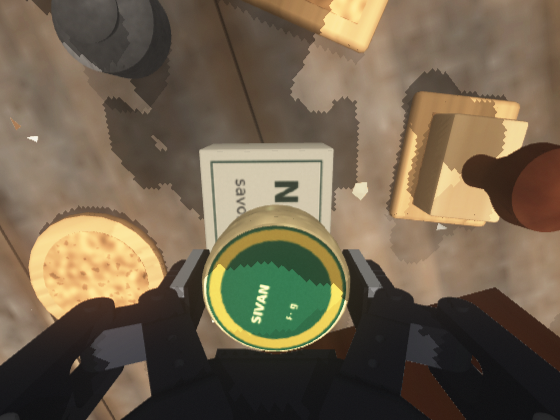

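```bash
python3 - <<'E'
from meas import *
R=rot(np.radians(132))
manip.move_l([.5845,.129,.06],R,max_speed=.04)
manip.move_l([.5845,.129,.14],R,max_speed=.12)
print("w",manip.current_grip_width(),manip.current_force().round(1))
manip.move_l([.6755,.064,.14],R,max_speed=.12)
p,d=manip.grab_frame("wrist"); cv2.imwrite("pics/w11.png",p[:,:,::-1])
manip.move_l([.6755,.064,.02],R,max_speed=.08)
print(manip.current_ee_pos().round(4),manip.current_force().round(1))
p,d=manip.grab_frame("wrist"); cv2.imwrite("pics/w12.png",p[:,:,::-1])
z=lower(.6755,.064,.018,.008,R)
print(manip.current_time())
E
```

```text
w 0.7308633591966612 [ 1.  -0.2 -1.7]
[0.6758 0.064  0.0205] [-0.3  0.8 -1.3]
lower end z 0.011 df 6.2 [0.6756 0.064  0.0115]
25.55
```

View pics/w11.png

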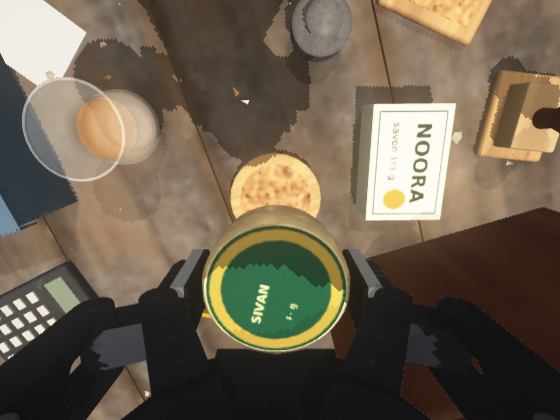

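View pics/w12.png

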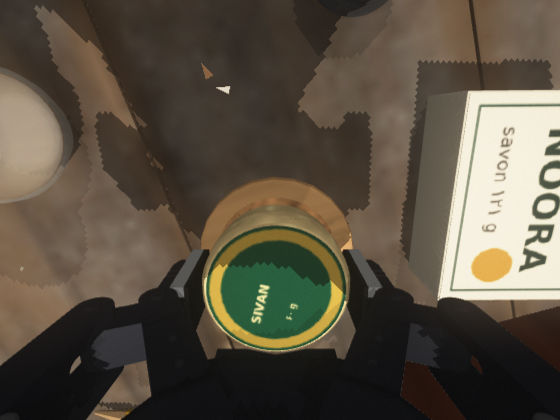

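Contact came at exactly the expected height, with the tin centred over its stand. The carton did not move. I'll release the tin, then measure the tin and carton.

```bash
python3 - <<'E'
from meas import *
R=rot(np.radians(132))
manip.set_gripper(1.0); manip.dwell(.2)
manip.move_l([.6755,.064,.10],R,max_speed=.1)
manip.move_l([.57,.08,.24],R,max_speed=.15)
p,d,X=cloud("wrist"); np.savez("w13.npz",p=p,X=X);cv2.imwrite("pics/w13.png",p[:,:,::-1])
layers(X,((.028,.040,"carton"),),(.58,.12),.07)
layers(X,((.03,.045,"tin"),),(.675,.064),.05)
layers(X,((.028,.036,"base"),(.06,.09,"knob")),(.4865,.1725),.05)
boards("wrist",p,X,dbg="pics/w13b.png")
print(manip.current_time())
E
```

```text
carton 4174 [580.2 120.8] [92.3 62. ] 42.5 z [0.032 0.034 0.035] med [0.578 0.119 0.034]
tin 2154 [675.5  65.5] [61.5 62.9] 87.0 z [0.035 0.037 0.038] med [0.673 0.065 0.037]
base 801 [486.8 171.5] [49.2 35.6] 35.3 z [0.028 0.03  0.031] med [0.484 0.165 0.03 ]
knob 846 [486.9 171. ] [30.7 30.3] 39.9 z [0.066 0.076 0.08 ] med [0.487 0.168 0.076]
wrist carton [441.8  38.7] [113.8  81.8] 20.4 centroid 442.6 38.6
wrist tin [657.4  65.8] [44.7 80.6] 3.8 centroid 653.3 67.0
wrist stamp [486.2 171.8] [69.5 54.6] 36.0 centroid 483.6 157.9
28.5333
```

View pics/w13b.png

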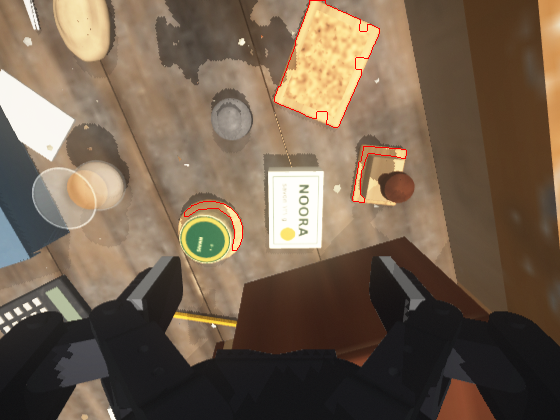

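```bash
python3 - <<'E'
from meas import *
R=rot(np.radians(132.4))
manip.move_l([.5802,.1208,.08],R,max_speed=.15)
manip.move_l([.5802,.1208,.007],R,max_speed=.05)
print(manip.current_ee_pos().round(4),manip.current_force().round(1))
manip.set_gripper(0,30)
print("w",manip.current_grip_width(),manip.current_ee_pos().round(4),manip.current_force().round(1))
manip.move_l([.5802,.1208,.02],R,max_speed=.04)
manip.move_l([.5802,.1208,.13],R,max_speed=.12)
print("w",manip.current_grip_width(),manip.current_force().round(1),manip.current_time())
p,d=manip.grab_frame("wrist"); cv2.imwrite("pics/w14.png",p[:,:,::-1])
R2=rot(np.radians(110.3))
manip.move_l([.50,.10,.15],R2,max_speed=.1)
p,d=manip.grab_frame("scene"); cv2.imwrite("pics/s14.png",p[:,:,::-1])
print(manip.current_qpos().round(3),manip.current_joint_torque().round(1))
E
```

```text
[0.5804 0.1208 0.0073] [-0.2 -0.5  0.5]
w 0.7168781794396039 [0.5804 0.1208 0.0074] [-1.  -0.5  4. ]
w 0.7199976502360225 [ 0.   0.7 -1.5] 33.2833
[ 0.106  0.384  1.831  0.     0.926 -1.82 ] [ -0.  -49.2 -25.2  -0.    0.    0. ]
```

View pics/w14.png

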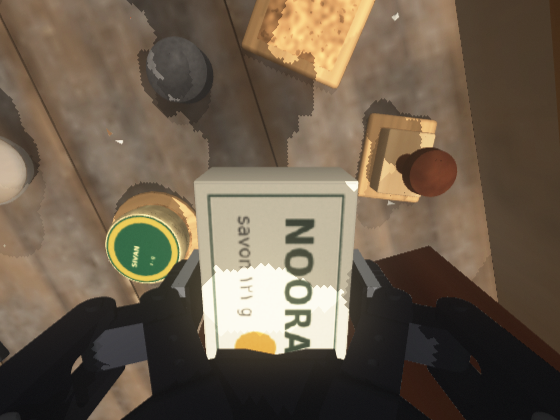

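View pics/s14.png

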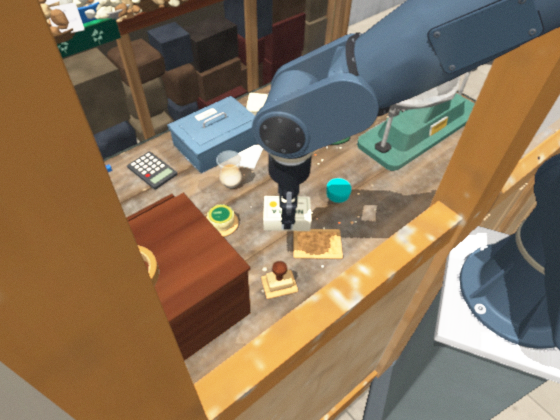

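```bash
python3 - <<'E'
from meas import *
p,d,X=cloud("top"); cv2.imwrite("pics/t15.png",p[:,:,::-1])
q=manip.current_qpos()[0]
hsv=cv2.cvtColor(p,cv2.COLOR_RGB2HSV).astype(int)
blue=(hsv[...,0]>95)&(hsv[...,0]<125)&(hsv[...,1]>70)&(X[...,2]>.25)
Q=X[blue];L=np.c_[np.cos(q)*Q[:,0]+np.sin(q)*Q[:,1],-np.sin(q)*Q[:,0]+np.cos(q)*Q[:,1],Q[:,2]]
for a in np.arange(0,.6,.04):
    s=L[(L[:,0]>=a)&(L[:,0]<a+.04)]
    if len(s)>10: print(round(a,2),len(s),"lat",np.percentile(s[:,1],[1,99]).round(3),"z",np.percentile(s[:,2],[1,50,99]).round(3))
org=(hsv[...,0]<25)&(X[...,2]>.2)&(X[...,0]<.33)&(X[...,1]<.05)
Q=X[org];print(len(Q))
for a in np.arange(.2,.9,.1):
    s=Q[(Q[:,2]>=a)&(Q[:,2]<a+.1)]
    if len(s)>10: print("post z",round(a,1),len(s),s.min(0).round(3),s.max(0).round(3))
E
```

```text
7996
post z 0.2 5794 [ 0.194 -0.388  0.201] [ 0.33  -0.072  0.3  ]
post z 0.3 42 [ 0.22  -0.104  0.3  ] [ 0.227 -0.087  0.329]
post z 0.5 785 [ 0.287 -0.099  0.554] [0.33  0.019 0.6  ]
post z 0.6 1293 [ 0.299 -0.1    0.6  ] [0.33  0.019 0.7  ]
post z 0.7 82 [ 0.324 -0.1    0.7  ] [ 0.33  -0.095  0.721]
```

View pics/t15.png

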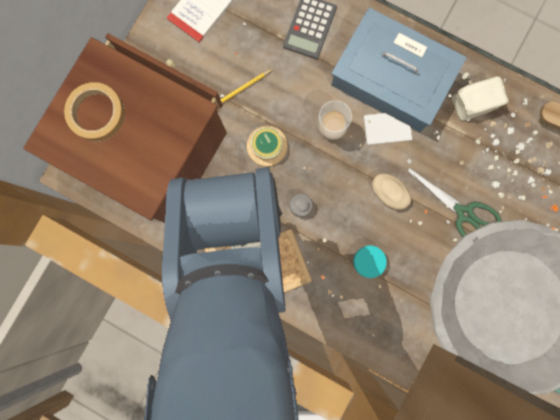

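```bash
python3 - <<'E'
from meas import *
p,d,X=cloud("top")
q=manip.current_qpos()[0]
m=(X[...,2]>.22)&np.isfinite(X).all(-1); m[:, :150]=0; m[:,305:]=0; m[:170]=0
Q=X[m];L=np.c_[np.cos(q)*Q[:,0]+np.sin(q)*Q[:,1],-np.sin(q)*Q[:,0]+np.cos(q)*Q[:,1],Q[:,2]]
for a in np.arange(0.1,.6,.04):
    s=L[(L[:,0]>=a)&(L[:,0]<a+.04)]
    if len(s)>10: print(round(a,2),len(s),"lat",np.percentile(s[:,1],[0,1,99]).round(3),"z",np.percentile(s[:,2],[1,50,99]).round(3))
# lateral edge at each row near bottom right
for v in range(300,420,20):
    for u in (270,280,285,290,295,300,310,330,345,360,380): print(v,u,X[v,u].round(3),end=" ") if u in(285,295,330,360) else None
    print()
E
```

```text
0.3 5580 lat [-0.017 -0.016  0.107] z [0.59  0.628 0.645]
0.34 6788 lat [-0.017 -0.012  0.104] z [0.551 0.6   0.622]
0.38 5207 lat [-0.014 -0.014  0.106] z [0.493 0.557 0.584]
0.42 4183 lat [-0.014 -0.014  0.107] z [0.465 0.519 0.544]
0.46 3949 lat [-0.019 -0.018  0.107] z [0.414 0.454 0.505]
0.5 3514 lat [-0.02  -0.018  0.107] z [0.431 0.457 0.476]
0.54 606 lat [-0.017 -0.014  0.107] z [0.42  0.439 0.449]
300 285 [0.368 0.035 0.   ] 300 295 [ 0.367  0.015 -0.001] 300 330 [ 0.366 -0.054 -0.001] 300 360 [ 0.366 -0.112 -0.002] 
320 285 [ 0.329  0.035 -0.002] 320 295 [ 0.329  0.016 -0.001] 320 330 [ 0.328 -0.053 -0.003] 320 360 [ 0.327 -0.111 -0.002] 
340 285 [0.358 0.026 0.543] 340 295 [ 0.244  0.017 -0.376] 340 330 [ 0.289 -0.052 -0.002] 340 360 [ 0.289 -0.11   0.   ] 
360 285 [0.345 0.026 0.579] 360 295 [0.271 0.017 0.119] 360 330 [ 0.195 -0.073 -0.356] 360 360 [ 0.251 -0.109  0.   ] 
380 285 [0.332 0.026 0.603] 380 295 [0.238 0.018 0.121] 380 330 [ 0.237 -0.042  0.121] 380 360 [ 0.22  -0.104  0.034] 
400 285 [0.319 0.025 0.622] 400 295 [0.316 0.017 0.608] 400 330 [ 0.205 -0.041  0.124] 400 360 [ 0.218 -0.086  0.181]
```

```bash
python3 - <<'E'
from meas import *
R2=rot(np.radians(110.3))
a=np.array([.50,.10,.15]);b=np.array([.4425,.0385,.15])
n=24; mx=0
for i in range(1,n+1):
    manip.move_l(list(a+(b-a)*i/n),R2,max_speed=.05)
    t=manip.current_joint_torque()[0]; mx=max(mx,abs(t))
    if abs(t)>3: print("STOP",i,t); break
print(mx,manip.current_qpos().round(3),manip.current_joint_torque().round(1),manip.current_force().round(1),manip.current_ee_pos().round(4),manip.current_time())
p,d=manip.grab_frame("wrist"); cv2.imwrite("pics/w16.png",p[:,:,::-1])
p,d=manip.grab_frame("scene"); cv2.imwrite("pics/s16.png",p[:,:,::-1])
E
```

```text
0.09950187988579273 [-0.018  0.275  1.994 -0.     0.872 -1.943] [ -0.1 -41.2 -23.9  -0.    0.   -0. ] [ 0.4 -0.2 -1.6] [0.4424 0.0384 0.15  ] 40.4833
```

View pics/w16.png

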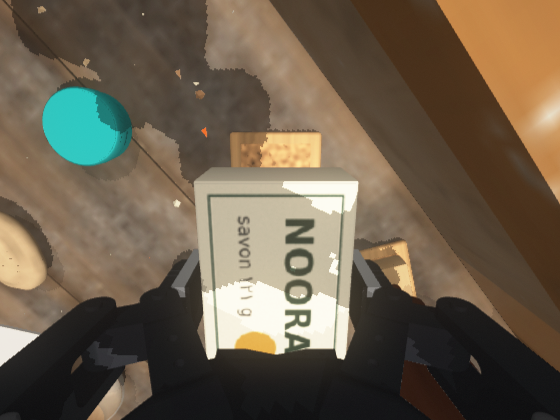

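View pics/s16.png

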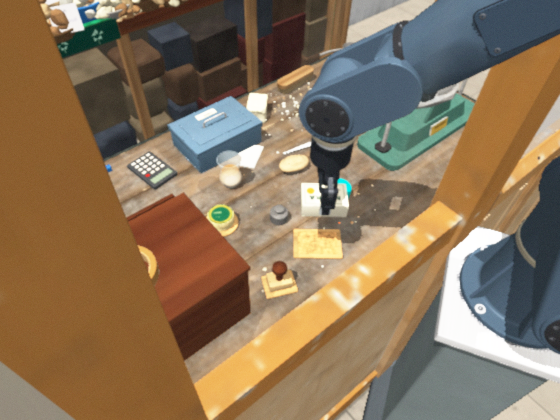

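There was no contact at the post (q1 torque ≈ 0.1 Nm), and the carton is parallel to its stand. Now lowering.

```bash
python3 - <<'E'
from meas import *
R2=rot(np.radians(110.3)); x,y=.4425,.0385
manip.move_l([x,y,.06],R2,max_speed=.1)
print(manip.current_joint_torque().round(1)[0],manip.current_force().round(1))
manip.move_l([x,y,.022],R2,max_speed=.05)
p,d=manip.grab_frame("wrist"); cv2.imwrite("pics/w17.png",p[:,:,::-1])
z=lower(x,y,.020,.011,R2)
manip.set_gripper(1.0); manip.dwell(.2)
manip.move_l([x,y,.10],R2,max_speed=.1)
manip.move_l([.47,.12,.26],rot(np.radians(120)),max_speed=.15)
print(manip.current_time())
p,d,X=cloud("wrist"); cv2.imwrite("pics/w18.png",p[:,:,::-1])
layers(X,((.034,.048,"carton"),),(.443,.038),.07)
layers(X,((.03,.045,"tin"),),(.675,.064),.05)
layers(X,((.028,.036,"base"),(.06,.09,"knob")),(.4865,.1725),.05)
E
```

```text
-0.0 [-0.6  0.4 -1. ]
lower end z 0.015 df 6.5 [0.4426 0.0385 0.0153]
46.8167
carton 4871 [442.1  39.3] [91.9 62.3] 20.4 z [0.04  0.042 0.043] med [0.44  0.039 0.042]
tin 9
base 526 [486.6 172. ] [49.6 35.4] 35.7 z [0.028 0.03  0.031] med [0.476 0.163 0.03 ]
knob 657 [486.  171.7] [30.1 30.4] 29.1 z [0.067 0.076 0.08 ] med [0.484 0.17  0.076]
```

View pics/w18.png

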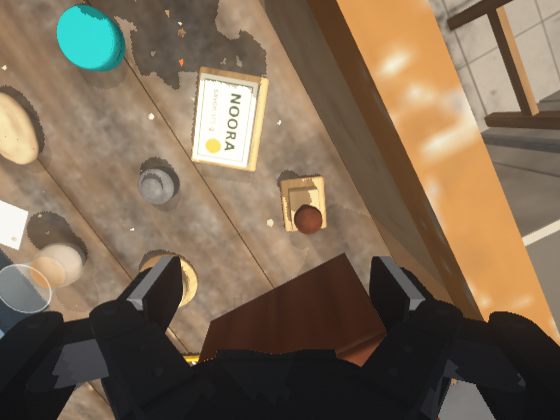

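```bash
python3 - <<'E'
from meas import *
manip.move_l([.30,.30,.33],rot(np.radians(130)),max_speed=.2)
p,d,X=cloud("top"); cv2.imwrite("pics/t19.png",cv2.resize(p[90:310,170:410,::-1],None,fx=3,fy=2.7)[:600,:800])
layers(X,((.034,.048,"carton"),),(.443,.038),.07)
layers(X,((.03,.045,"tin"),),(.675,.064),.05)
layers(X,((.028,.036,"base"),(.06,.09,"knob")),(.4865,.1725),.05)
layers(X,((.03,.06,"weight"),),(.55,0),.04)
for k in ("weight","tea_glass"): print(k,manip.look_for("top",k)[:1])
print(manip.current_time())
E
```

```text
carton 1564 [442.2  40.1] [91.9 62.1] 20.4 z [0.039 0.042 0.045] med [0.442 0.04  0.042]
tin 792 [675.3  65.9] [61.2 61.6] 89.5 z [0.034 0.037 0.04 ] med [0.675 0.067 0.037]
base 56 [493.4 162.4] [42.8 17.3] 26.1 z [0.028 0.03  0.032] med [0.48  0.157 0.03 ]
knob 227 [486.7 172.2] [29.4 30.1] 39.4 z [0.068 0.077 0.081] med [0.486 0.171 0.077]
weight 138 [5.526e+02 3.000e-01] [23.4 23.7] 89.0 z [0.037 0.041 0.044] med [0.552 0.001 0.041]
weight [{'at': [0.5451, 0.002, 0.0326], 'confidence': 0.76}]
tea_glass [{'at': [0.7178, -0.0663, 0.0484], 'confidence': 0.64}]
48.45
```

View pics/t19.png

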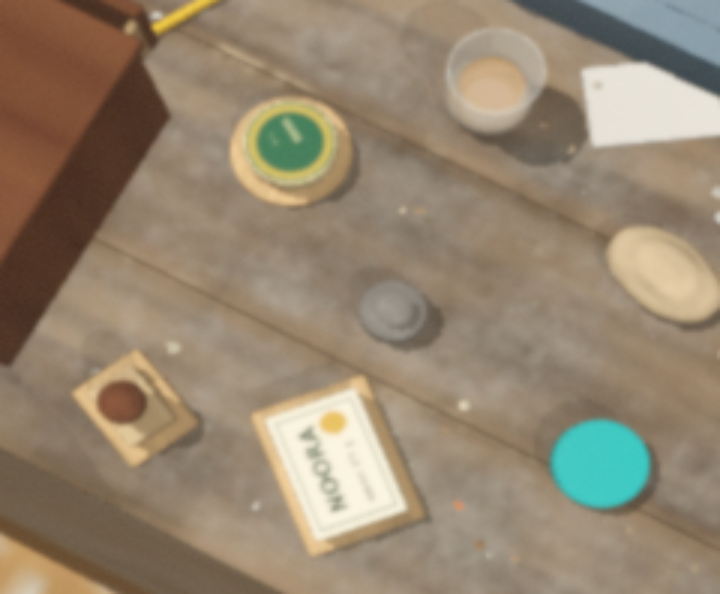

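The top view shows the tin at (291,142), the stamp at (133,400) and the carton at (338,465), all sitting flat and centred on their stands. The weight and the glass have not moved. Handing in.

```bash
python3 - <<'E'
from bench import manip
manip.sign_off(); print(manip.current_time())
E
```

```text
the job is handed in; nothing more can be done
the job is handed in; nothing more can be done
```

I took the pile apart from the top and set each thing on its own stand, then handed the job in at about 48.5 s of the 131 s allowed. `sign_off` reports no verdict.

| Thing | Offset from stand centre | Yaw against stand | Resting height |
|---|---|---|---|
| Carton | about 2 mm | under 1° | as expected (top at 42 mm) |
| Tin | about 2 mm | round | as expected (top at 37 mm) |
| Stamp | about 1 mm | about 1° | as expected (base-block top at 30 mm) |

- **Left alone:** the weight and the tea glass read within about 3 mm of their first positions, which is detector noise. The turquoise look-alike tin was not touched.
- **Post at the right:** I moved past it in small steps with the carton, and the base-joint torque stayed near 0.1 Nm, so there was no contact.
- **Checks that disagreed:**
  - The scene camera put the carton and stamp stands 3–5 mm off in y compared with the other two cameras. I used the wrist and top values, which agreed.
  - In the last top view, the stamp's base was mostly hidden under its knob. Its yaw therefore comes from the wrist view.

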